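# Drift the bench-pin clamp into line and fit its bolt

## Robot

A 6-joint arm with a two-finger parallel gripper is mounted at the origin on the work surface. World frame = base frame: x ahead of the robot, y to its left, z up, the work surface at z = 0. Lengths are in mm, angles in rad, forces in N, time in s.
With the tool pointing down it reaches from about 350 to 975 mm from the base axis. Payload 7.1 kg.
Tool frame: the origin (TCP) lies at the centre of the arm's flange, where the gripper is bolted on; the fingertips stand 182 mm ahead of it and the grasp point (between the pads) lies 163 mm ahead of it; z points along the fingers, y is the line along which they close (so a half turn about z gives the same grasp; the last joint's range is limited). The gripper opens to 88 mm and grips with 3 to 60 N. Pads are 20 mm wide; open, the fingers measure 115 mm over their backs; the gripper's body (75 mm by 178 mm) begins 61 mm behind the grasp point.
Start: joints at [-1.176, 0.423, 1.63, -0, 1.089, -0.019], TCP at [251.323, -572.227, 404.675] pointing down, gripper open.
Joint ranges: [-3, 3], [-0.9, 2.11], [0.09, 2.58], [-1.31, 4.45], [0.11, 2.69], [-2.54, 2.54]. Speed limits (rad/s): [2.39, 2.39, 3.01, 3.14, 3.14, 3.14].

## Interface

Orientations are given as a rotation vector (axis times angle).
In Python, from workcell import readout, get_image, ctrl gives the robot as it stands.
- The arm moves only by the tool step_arm, never from a script. Its argument "targets" is a list that holds one entry, the list of rows, each a list of 7 numbers: the shift along the world's x, y, z as a fraction of full scale, then the turn, a rotation vector about the world's x, y, z as a fraction of full scale, then the opening, from 0 (shut) to 1 (fully open). In form: [[[dx, dy, dz, wx, wy, wz, claw], ...]]. A call has exactly 5 rows; each row shifts and turns the commanded pose from where the row before left it; what a row does not reach is not made up. Full scale, the value 1, is 0.05 m for a shift and 4 degrees for a turn. A row lasts 1/8 s, in which the tool goes at most 62.5 mm and 10.7 degrees, less where a joint would pass 70% of its speed; a pose out of reach is approached as far as the arm can. A call with a number of a shift or a turn outside -1 to 1 is refused whole. A call with a gripper value outside its range is refused whole. The fingers move at their own pace and stop on an object; the grip force is fixed at half the most. Time passes only in rows, so rows that do not move let the fingers close, or fill a call up. It gives the time, the measured TCP pose, the force, the opening and the grip force at its end, in the units of the state.
- readout.get_obs(): the state, without advancing time (a new reading comes with each control period).
- get_image(name): name is "scene" or "top"; returns a dict with "pixels" (384x512x3 uint8, red, green, blue), "intrinsics" (3x3 intrinsics, pixels), "extrinsics" (4x4, takes a point from world to camera coordinates). Camera axes: x right, y down, z forward; pixel columns grow to the right and rows downward; lengths in mm; the calibration is good to about 2 mm. A picture is of the moment at which its call begins. There is no depth.
- ctrl.close_job(): hands the job in; it is judged then, once.
The state is a dict: "t": time; "qpos": joint angles; "qvel": joint speeds; "joint_torque": joint torques, N m; "ee_pos": TCP position; "orientation": TCP orientation; "ft_force": force on the tool from outside, world axes, zero at the start; "moment": the same for the moment, N m; "width": finger opening in mm; "grasp_force": force on a finger pad.
Only numpy, scipy, OpenCV 4.12 (cv2) and the standard library are available. Lean on these libraries where they do the work, as an engineer would, in place of code of your own. Each camera call takes 0.05 s, during which the arm holds its last target. There are 200 camera calls.

## Task

The bench-pin clamp's top plate has two holes, but the nut bar hidden under it has slipped sideways, so no bolt will go in. Put the tapered drift into either hole, feel for the nut bar's hole with its thin tip and work the drift down until its collar sits on the plate and the bar is drawn into line; leave it standing there and then fit the bolt fully home in the other hole. Go gently: never lean on the clamp with more than about 40 N, leave the bangle, cutters and file alone, and let go at the end.

Things in the scene. Friction and masses are not known exactly. Their poses are not given: they have to be found in the camera images.
- bracket: The bench-pin clamp, fixed: a grey steel box 64 mm (its x) by 160 mm (its y), 52 mm high, with a steel top plate 6 mm thick, two 13 mm holes through it 100 mm apart along y, and a wooden V-notched bench pin out to 100 mm on its -x side; feet reach y = +-105 mm, 12 mm high. Origin at the centre of its underside, z up. Never load it or its nut bar by more than 40 N.
- hole_left (a point): Centre of the mouth of the clamp's +y hole, on the plate's top face, 52 mm above the bench, axes as the clamp's.
- hole_right (a point): The same for the clamp's -y hole. The drift's 4 mm tip put down the middle of a plate hole lands on the nut bar, about 6.5 mm below the plate's top; put down about 3.8 mm from the middle, to the side where the bar has slipped, it enters the bar's hole. Once it is some 4 mm in, moving it to the middle and on down draws the bar into line.
- nut_bar (a joint): How far (m, to the clamp's +y) the nut bar has slid since the start, so 0 at first. Dark steel, 11.5 mm thick, 0.5 mm under the plate, two 13 mm holes also 100 mm apart, empty space below. It slides only along the clamp's y, stiffly (5 N), and stays where left. It starts 6.6 to 7.8 mm out of line to +y or -y: which way is not measured, but it shows through the plate's holes.
- drift_grip (a point): Grip point on the upright steel drift's axis, 28 mm above its collar's underside (home: 28 mm above the plate's top). Handle 14 mm in diameter, 40 mm tall, on a collar 20 mm in diameter, 4 mm thick; below it 13 mm of 12 mm shank, a 13.5 mm taper from 12 to 4 mm, and a pilot 4 mm in diameter, 12.5 mm long: 39 mm from collar's underside to tip. 90 g.
- bolt_grip (a point): Grip point on the upright steel bolt's axis, 28 mm above its flange's underside (home: 28 mm above the plate's top). Round head 18 mm in diameter, 40 mm tall, on a flange 24 mm in diameter, 4 mm thick; below it a plain shank, no thread, 11 mm in diameter, 23 mm long with a bevelled end. 110 g.
- drift: The drift itself: origin on its axis at the underside of its collar, z up along the axis.
- bolt: The bolt itself: origin on its axis at the underside of its flange, z up along the axis.
- rack: Wooden tool stand, fixed, 50 by 140 mm, 48 mm high, origin at the centre of its underside. The drift and the bolt hang upright in its two 16 mm through holes, 74 mm apart along its y, collar and flange resting on its top; which is in which varies.
- bangle: Bystander: a silver-coloured bangle lying flat, 66 mm across, 12 mm high.
- cutters: Bystander: side cutters with green handles lying flat, about 155 mm long.
- file: Bystander: a flat file with a wooden handle lying flat, about 230 mm long.
Not all that is in view belongs to the job. Leave any yellow look-alike of the bolt alone.

How it is judged (in metres and radians):
On the way:
1. the drift is home in one of the two holes, its collar on the plate (((horizontal distance between drift_grip and hole_left below 0.004 m and z of drift_grip in the frame of hole_left between 0.024 and 0.0305 m and angle between drift_grip's own z axis and vertical below 0.1 rad) or (horizontal distance between drift_grip and hole_right below 0.004 m and z of drift_grip in the frame of hole_right between 0.024 and 0.0305 m and angle between drift_grip's own z axis and vertical below 0.1 rad))), for 0.2 s.
At the end, for the whole second after the job is handed in: The drift stands in one hole and the bolt in the other, each upright within 0.1 rad, within 4 mm of the hole's axis, and with collar or flange within 2.5 mm of the plate's top; both released and at rest ((((horizontal distance between drift_grip and hole_left below 0.004 m and z of drift_grip in the frame of hole_left between 0.024 and 0.0305 m and angle between drift_grip's own z axis and vertical below 0.1 rad) and (horizontal distance between bolt_grip and hole_right below 0.004 m and z of bolt_grip in the frame of hole_right between 0.024 and 0.0305 m and angle between bolt_grip's own z axis and vertical below 0.1 rad)) or ((horizontal distance between drift_grip and hole_right below 0.004 m and z of drift_grip in the frame of hole_right between 0.024 and 0.0305 m and angle between drift_grip's own z axis and vertical below 0.1 rad) and (horizontal distance between bolt_grip and hole_left below 0.004 m and z of bolt_grip in the frame of hole_left between 0.024 and 0.0305 m and angle between bolt_grip's own z axis and vertical below 0.1 rad))) and linear speed of each of drift, bolt below 0.02 m/s); the robot touches nothing.
It fails at once if the drift presses on the clamp with more than 40 N (contact force between drift and bracket above 40 N).
It fails at once if the bolt presses on the clamp with more than 40 N (contact force between bolt and bracket above 40 N).
It fails at once if the drift or bolt presses on the nut bar with more than 40 N (contact force between any of drift, bolt and nut_bar above 40 N).
It fails at once if the gripper presses on the clamp with more than 40 N (contact force between the fingers and bracket above 40 N).
It fails at once if the bangle, cutters or file was moved more than 20 mm (distance of any of bangle, cutters, file from where it was at the start of the episode above 0.02 m).
It also fails if it takes over 67 s, if anything falls off the work surface, if the arm or the gripper's body presses on something with over 40 N, if the wrist force passes 120 N, or if a joint passes its speed limit or range.

## Working session

There is one attempt and no reset: what is moved stays moved. The work goes in short steps, Python scripts to look and compute and a tool call to move; the robot and the scene stay as the last step left them, time stands still between calls to the robot, and variables do not carry over. Pictures are saved under pics/ and viewed, at most 10 in all, crops included, and the job is handed in when it is done.

Besides the shell and the picture viewer there is one more tool, called after "Request:" as name(argument=value, ...) on one line, values as JSON. step_arm: Moves the arm, as the interface text tells. Shift numbers are shares of 0.05 m and turn numbers shares of 4 degrees, none past 1 either way. Its arguments: {"type":"object","properties":{"targets":{"type":"array"}},"required":["targets"]}

```bash
mkdir -p pics; ls; python3 - <<'E'
from workcell import readout,get_image
import cv2,numpy as np
for n in("scene","top"):
    d=get_image(n); cv2.imwrite(f"pics/{n}0.png",d["pixels"][:,:,::-1]); np.savez(f"{n}0.npz",**d)
    E=np.array(d["extrinsics"]);print(n,np.array(d["intrinsics"]).round(1).tolist(),E.round(3).tolist(),(-E[:3,:3].T@E[:3,3]).round(1))
o=readout.get_obs();print(o)
E
```

```text
pics
scene [[409.4, 0.0, 257.0], [0.0, 409.4, 195.2], [0.0, 0.0, 1.0]] [[0.779, 0.627, -0.009, -499.552], [0.424, -0.538, -0.728, -152.239], [-0.461, 0.564, -0.685, 1231.699], [0.0, 0.0, 0.0, 1.0]] [1021.8 -463.5  728.6]
top [[368.9, 0.0, 254.9], [0.0, 368.9, 190.3], [0.0, 0.0, 1.0]] [[-0.022, -1.0, -0.002, 92.592], [-0.98, 0.022, -0.197, 615.905], [0.197, -0.003, -0.98, 871.424], [0.0, 0.0, 0.0, 1.0]] [433.8  81.4 976. ]
{'t': 0.1, 'qpos': array([-1.17598162e+00,  4.23789016e-01,  1.63058136e+00, -6.06713590e-06,
        1.08856637e+00, -1.90297176e-02]), 'qvel': array([ 1.14586330e-03, -1.72546097e-03, -1.59548380e-03,  8.79217903e-05,
       -9.86666028e-04, -2.12184126e-03]), 'joint_torque': array([ 1.08328470e-03, -5.45615602e+01, -2.74322927e+01,  6.45357370e-02,
        1.87801552e-02, -2.38720548e-05]), 'ee_pos': array([ 251.24836318, -572.01955015,  403.97655083]), 'orientation': array([-3.07328359e+00, -6.45169516e-01,  4.02489053e-04]), 'ft_force': array([-0.2690668 , -0.56824066, -0.10827406]), 'moment': array([-0.01653086, -0.0603626 ,  0.02315095]), 'grasp_force': 0.0, 'width': 87.64046720111276}
```

View pics/scene0.png

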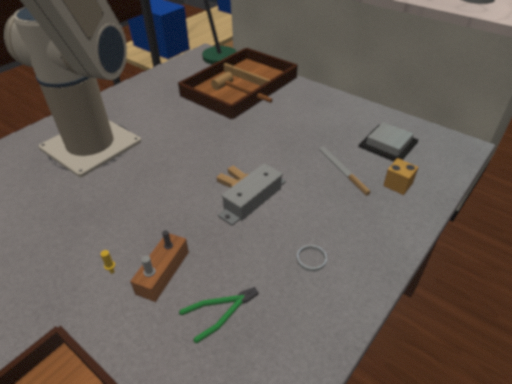

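View pics/top0.png

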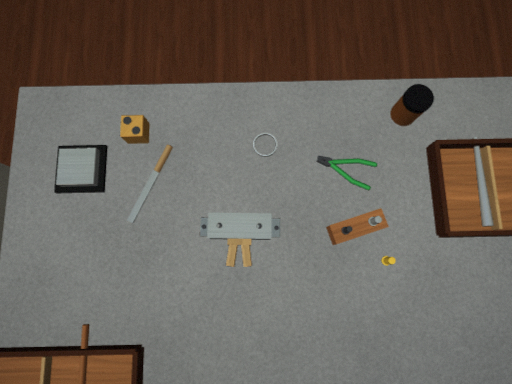

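The scene view shows the clamp near (252,192) and the rack near (160,266), with a dark tool at (167,239) and a light one at (147,265). The top view shows the plate holes near (220,226) and (260,226), the rack tools at (347,230) and (375,221), and the yellow look-alike at (389,260). Next I'll zoom in on these.

```bash
python3 - <<'E'
import cv2,numpy as np
t=cv2.imread("pics/top0.png");s=cv2.imread("pics/scene0.png")
c=lambda im,x,y,w,h,k:cv2.resize(im[y:y+h,x:x+w],(400,300),interpolation=cv2.INTER_CUBIC)
m=np.vstack([np.hstack([c(t,200,196,80,60,5),c(t,320,196,80,60,5)]),np.hstack([c(s,212,160,80,60,5),c(s,120,225,80,60,5)])])
cv2.imwrite("pics/m0.png",m)
E
```

```text
(no output)
```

View pics/m0.png

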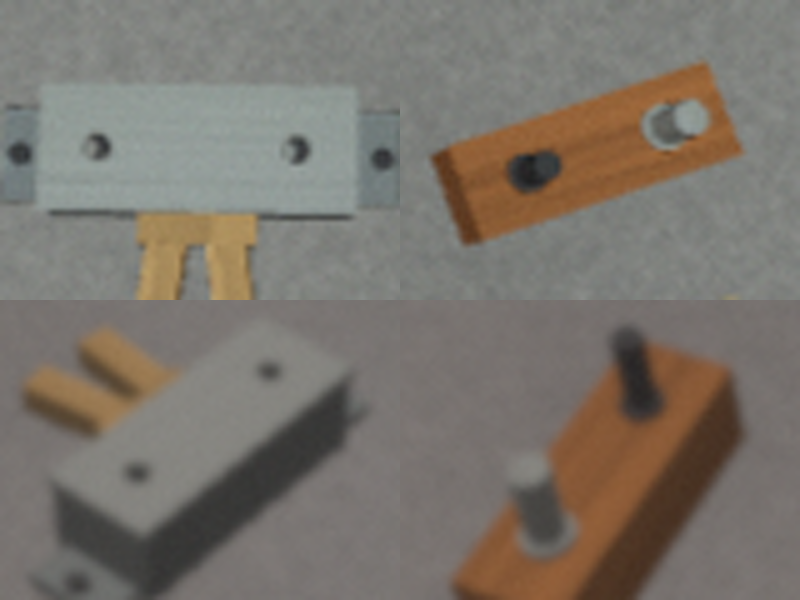

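The dark thin drift is in the inner (+y) rack hole and the light bolt in the outer one. Next I'll measure the poses and enlarge the plate holes from averaged images.

```bash
cat > h.py <<'E'
import numpy as np,cv2
from workcell import readout,get_image
def grab(n,k=1):
    ds=[get_image(n) for _ in range(k)]
    return np.mean([d["pixels"].astype(float) for d in ds],0),np.array(ds[0]["intrinsics"]),np.array(ds[0]["extrinsics"])
def ray(uv,K,E):
    R=E[:3,:3];c=-R.T@E[:3,3];d=R.T@np.linalg.inv(K)@np.array([uv[0],uv[1],1.]);return c,d/np.linalg.norm(d)
def on(uv,z,K,E):
    c,d=ray(uv,K,E);return c+d*(z-c[2])/d[2]
def proj(p,K,E):
    q=K@(E[:3,:3]@np.array(p,float)+E[:3,3]);return q[:2]/q[2]
def meet(rs):
    A=sum(np.eye(3)-np.outer(d,d) for c,d in rs);b=sum((np.eye(3)-np.outer(d,d))@c for c,d in rs);return np.linalg.solve(A,b)
E
python3 - <<'E'
from h import *
T,K,E=grab("top",6);S,KS,ES=grab("scene",6)
np.savez("avg.npz",T=T,K=K,E=E,S=S,KS=KS,ES=ES)
def holes(I,K,E,box):
    x0,y0,x1,y1=box;g=I[y0:y1,x0:x1].mean(2).astype(np.float32)
    bg=cv2.medianBlur(g.astype(np.uint8),5)if 0 else cv2.morphologyEx(g,cv2.MORPH_CLOSE,np.ones((9,9)))
    m=((bg-g)>25).astype(np.uint8);n,l,st,c=cv2.connectedComponentsWithStats(m)
    for i in range(1,n):
        if st[i,4]>4:
            w=(bg-g)*(l==i);ys,xs=np.mgrid[:g.shape[0],:g.shape[1]];u=(w*xs).sum()/w.sum()+x0,(w*ys).sum()/w.sum()+y0
            print(np.round(u,2),st[i,2:],on(u,52,K,E).round(1))
print("top");holes(T,K,E,(205,212,275,242));print("scene");holes(S,KS,ES,(218,160,290,222))
# rack outline (orange-brown) top
hsv=cv2.cvtColor(T.astype(np.uint8),cv2.COLOR_RGB2HSV)
m=np.zeros(hsv.shape[:2],np.uint8);m[200:250,320:395]=cv2.inRange(hsv,(5,90,60),(18,255,255))[200:250,320:395]
n,l,st,c=cv2.connectedComponentsWithStats(m);i=1+st[1:,4].argmax();cs=cv2.findContours((l==i).astype(np.uint8),0,2)[0]
r=cv2.minAreaRect(max(cs,key=len));print("rack",[on(p,48,K,E).round(1).tolist() for p in cv2.boxPoints(r)])
# plate outline in top
g=cv2.cvtColor(T.astype(np.uint8),cv2.COLOR_RGB2GRAY)
a=T[217:238,212:268].astype(np.uint8)[:,:,::-1];b=S[183:207,226:246].astype(np.uint8)
b2=[cv2.resize(T[int(y)-7:int(y)+8,int(x)-7:int(x)+8][:,:,::-1].astype(np.uint8),(300,300),interpolation=cv2.INTER_NEAREST)for x,y in((219,226),(259,226))]
b3=[cv2.resize(S[int(y)-7:int(y)+8,int(x)-7:int(x)+8][:,:,::-1].astype(np.uint8),(300,300),interpolation=cv2.INTER_NEAREST)for x,y in((239,194),(266,174))]
cv2.imwrite("pics/holes.png",np.vstack([np.hstack(b2),np.hstack(b3)]))
for y in range(221,233):print(y,T[y,212:229].mean(1).astype(int),T[y,252:269].mean(1).astype(int))
E
```

```text
top
[205.49 226.17] [ 3 21 42] [530.7 204.7  52. ]
[273.1  227.11] [ 3 21 62] [524.6  35.3  52. ]
[219.5  224.82] [ 5  5 22] [533.3 169.5  52. ]
[259.43 225.39] [ 5  6 22] [529.7  69.4  52. ]
[218.36 238.37] [19  2 37] [499.6 172.5  52. ]
[239.82 240.  ] [ 4  3 10] [494.4 119.1  52. ]
[259.86 238.99] [20  4 25] [495.8  69.2  52. ]
scene
[233.02 174.86] [12 10 51] [471.2 114.5  52. ]
[265.48 173.95] [ 4  3 12] [534.  168.5  52. ]
[264.85 194.17] [ 41  38 439] [579.2 108.   52. ]
[223.92 182.63] [14  9 60] [473.1  77.9  52. ]
[239.   194.28] [ 5  4 18] [530.4  68.9  52. ]
[228.92 205.36] [ 14  17 116] [536.6  25.3  52. ]
[227.01 216.48] [ 5  4 16] [557.3  -4.5  52. ]
[241.72 217.91] [ 5  3 11] [586.6  12.9  52. ]
rack [[524.6, -97.2, 48.0], [568.7, -241.7, 48.0], [520.4, -253.3, 48.0], [477.2, -110.1, 48.0]]
221 [150 151 150 152 151 150 149 149 151 151 152 152 152 153 154 153 153] [151 152 152 152 152 151 152 151 150 150 151 150 150 150 150 150 148]
222 [147 148 149 148 152 144 130 128 134 147 151 150 150 149 151 151 151] [152 153 152 151 151 150 145 143 145 148 149 151 150 151 151 149
[... 745 characters left out ...]
2 153 152 147 139 143 151 153 154 154 154 154 154 154] [155 153 154 153 154 144 109  93 110 139 152 151 152 153 152 152 152]
229 [154 154 154 154 154 155 154 154 154 155 154 156 154 155 154 154 154] [153 153 154 152 153 152 152 151 153 152 151 151 152 152 152 151 152]
230 [150 150 152 152 152 151 150 150 150 152 151 151 152 153 152 153 152] [153 152 153 152 153 152 151 152 153 151 152 151 153 152 150 151 151]
231 [147 148 149 150 149 148 148 150 150 149 150 150 151 151 151 150 151] [153 152 153 152 153 152 153 153 152 152 152 153 152 152 151 151 151]
232 [145 145 145 146 147 147 147 147 146 148 150 149 148 149 149 148 149] [149 149 149 148 149 149 150 149 149 149 149 149 148 148 148 148 148]
```

View pics/holes.png

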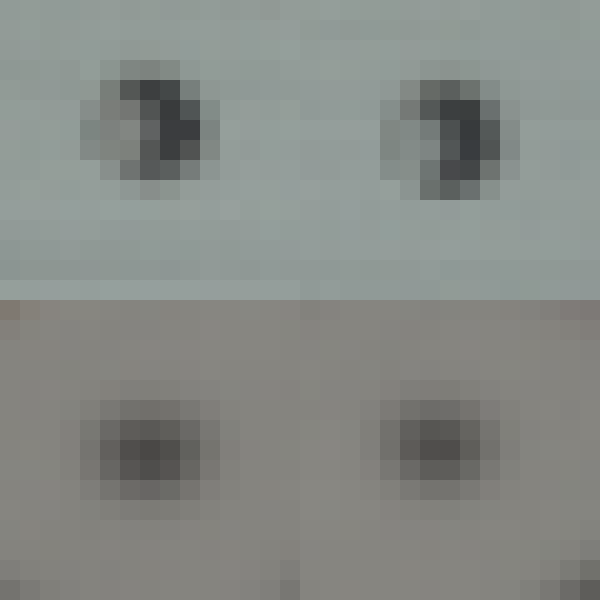

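The upper pair are the holes in the top view, centred near (219,225) and (259,225). In each, a bright patch sits on the left (+y) and a dark crescent on the right. Next: sample colours and triangulate the tools.

```bash
python3 - <<'E'
from h import *
d=np.load("avg.npz");T,K,E,S,KS,ES=[d[k] for k in("T","K","E","S","KS","ES")]
r=lambda u,v:T[v,u].astype(int).tolist()
print("bright",r(217,225),r(218,225),r(257,226),r(258,226),"dark",r(220,225),r(260,225),"bench",T[255:265,280:300].mean((0,1)).astype(int),"plate",T[218:221,235:245].mean((0,1)).astype(int),"drift",r(346,230),r(345,230),"foothole",r(204,226))
# hole centre: intensity-independent outline = threshold halfway to plate
def oc(I,u,v,rad,thr):
    g=I[v-rad:v+rad+1,u-rad:u+rad+1].mean(2);m=(g<thr);ys,xs=np.nonzero(m)
    return u-rad+(xs.min()+xs.max())/2,v-rad+(ys.min()+ys.max())/2
for n,(u,v) in dict(L=(219,225),R=(259,225)).items():
    p=oc(T,u,v,5,140);print(n,p,on(p,52,K,E).round(1))
for n,(u,v) in dict(L=(265,174),R=(239,194)).items():
    g=S[v-5:v+6,u-5:u+6].mean(2);w=np.clip(np.median(g)-8-g,0,None);ys,xs=np.mgrid[-5:6,-5:6]
    p=(u+(w*xs).sum()/w.sum(),v+(w*ys).sum()/w.sum());print(n,np.round(p,1),on(p,52,KS,ES).round(1))
pts=dict(drift_top=((349,228.4),(165.4,232.4),92),drift_col=((345.4,230.6),(168.4,245.6),52),bolt_top=((378,219.4),(146.4,258.6),92),bolt_fl=((372.6,221.2),(149,273),52))
for n,(a,b,z) in pts.items():
    print(n,meet([ray(a,K,E),ray(b,KS,ES)]).round(1),on(a,z,K,E).round(1),on(b,z,KS,ES).round(1))
for n,p in dict(d=(513.3,-145.1),b=(534.8,-216)).items():
    print(n,[proj((*p,z),K,E).round(1).tolist() for z in(52,92)],[proj((*p,z),KS,ES).round(1).tolist() for z in(52,92)])
# plate edges: greenish-grey bright contour in top
g=cv2.cvtColor(T.astype(np.uint8),cv2.COLOR_RGB2GRAY)
print("col through plate x=240:",g[207:245,240].tolist());print("row y=220:",g[220,202:214].tolist(),g[220,266:278].tolist())
E
```

```text
bright [125, 129, 126] [130, 134, 130] [131, 139, 136] [126, 133, 131] dark [59, 61, 63] [55, 58, 60] bench [127 129 125] plate [147 157 152] drift [38, 37, 37] [35, 36, 35] foothole [57, 59, 61]
L (np.float64(219.0), np.float64(225.0)) [532.9 170.8  52. ]
R (np.float64(259.0), np.float64(225.5)) [529.4  70.5  52. ]
L [265.4 173.8] [533.6 168.8  52. ]
R [239.  194.2] [530.1  69.3  52. ]
drift_top [ 513.8 -144.5   90.7] [ 513.6 -144.2   92. ] [ 514.9 -145.1   92. ]
drift_col [ 512.8 -145.3   48. ] [ 511.9 -145.    52. ] [ 516.4 -146.6   52. ]
bolt_top [ 534.7 -214.8   90.4] [ 533.6 -215.4   92. ] [ 537.1 -214.4   92. ]
bolt_fl [ 534.6 -217.    45.6] [ 533.9 -214.9   52. ] [ 539.1 -219.3   52. ]
d [[345.4, 230.0], [349.4, 228.5]] [[167.9, 244.5], [164.9, 232.1]]
b [[373.0, 220.8], [378.2, 218.9]] [[148.9, 270.8], [145.0, 258.5]]
col through plate x=240: [128, 129, 128, 130, 131, 136, 148, 150, 151, 153, 154, 157, 153, 152, 155, 154, 151, 153, 157, 152, 155, 154, 155, 156, 153, 151, 153, 155, 155, 154, 151, 145, 131, 132, 132, 132, 133, 128]
row y=220: [121, 120, 120, 119, 118, 132, 148, 151, 153, 152, 152, 153] [152, 151, 151, 151, 150, 135, 124, 120, 120, 120, 120, 121]
```

The bright patch matches the bench colour (127,129,125), so it is seen through the bar's hole. The dark crescent is the bar itself, which means the bar has slipped to +y. The drift is at about (513.5,-145), the bolt at about (534.8,-215.5) and the left hole at about (533,170). I'll move over the drift with the jaws turned along the clamp's y.

Request:
step_arm(targets=[[[0.52, 0.85, -0.2, 0, 0, -0.65, 0.45], [0.52, 0.85, -0.2, 0, 0, -0.65, 0.45], [0.52, 0.85, -0.2, 0, 0, -0.65, 0.45], [0.52, 0.85, -0.2, 0, 0, -0.65, 0.45], [0.52, 0.85, -0.2, 0, 0, -0.65, 0.45]]])

```text
t: 1.32
ee_pos: [382.0, -358.4, 354.6]
orientation: [3.128, 0.29, 0.001]
ft_force: [0.7, 0.2, -0.7]
width: 42.0
grasp_force: 0.0
```

Request:
step_arm(targets=[[[0.52, 0.85, -0.2, 0, 0, -0.65, 0.45], [0.52, 0.85, -0.2, 0, 0, -0.65, 0.45], [0.52, 0.85, -0.2, 0, 0, -0.65, 0.45], [0.52, 0.85, -0.2, 0, 0, -0.65, 0.45], [0.52, 0.85, -0.2, 0, 0, -0.6, 0.45]]])

```text
t: 1.95
ee_pos: [512.2, -145.8, 304.6]
orientation: [3.141, -0.06, 0.001]
ft_force: [0.2, -0.2, 0.1]
width: 39.8
grasp_force: 0.0
```

Request:
step_arm(targets=[[[0.03, 0.02, -0.5, 0, 0, 0, 0.45], [0, 0, -0.5, 0, 0, 0, 0.45], [0, 0, -0.3, 0, 0, 0, 0.45], [0, 0, 0, 0, 0, 0, 0.45], [0, 0, 0, 0, 0, 0, 0]]])

```text
t: 2.58
ee_pos: [513.1, -146.6, 240.3]
orientation: [3.141, -0.058, 0.002]
ft_force: [0.3, -0.1, -0.6]
width: 32.5
grasp_force: 0.0
```

Request:
step_arm(targets=[[[0, 0, 0, 0, 0, 0, 0], [0, 0, 0, 0, 0, 0, 0], [0, 0, 0, 0, 0, 0, 0], [0, 0, 0, 0, 0, 0, 0], [0, 0, 0, 0, 0, 0, 0]]])

```text
t: 3.2
ee_pos: [513.1, -146.3, 240.3]
orientation: [3.141, -0.057, 0.002]
ft_force: [-0.8, 0.6, 6.3]
width: 13.1
grasp_force: 30.0
```

Request:
step_arm(targets=[[[0, 0, 0.7, 0, 0, 0, 0], [0, 0, 0.7, 0, 0, 0, 0], [0.05, 0.7, 0, 0, 0, 0, 0], [0.05, 0.9, 0, 0, 0, 0, 0], [0.05, 0.9, 0, 0, 0, 0, 0]]])

```text
t: 3.82
ee_pos: [520.2, -20.2, 309.8]
orientation: [-3.141, 0.059, -0.0]
ft_force: [0.4, -1.2, -0.7]
width: 13.2
grasp_force: 30.0
```

Request:
step_arm(targets=[[[0.05, 0.9, 0, 0, 0, 0, 0], [0.05, 0.9, 0, 0, 0, 0, 0], [0.05, 0.9, 0, 0, 0, 0, 0], [0.08, 0.9, 0, 0, 0, 0, 0], [0.05, 0.22, 0, 0, 0, 0, 0]]])

```text
t: 4.45
ee_pos: [534.2, 172.0, 309.6]
orientation: [-3.141, 0.053, -0.0]
ft_force: [0.8, 0.0, -1.0]
width: 13.5
grasp_force: 30.0
```

```bash
python3 - <<'E'
from h import *
S,KS,ES=grab("scene",3);T,K,E=grab("top",1);np.savez("a1.npz",S=S,T=T)
c=lambda I,x,y:cv2.resize(I[y:y+60,x:x+60][:,:,::-1].astype(np.uint8),(400,400),interpolation=cv2.INTER_CUBIC)
cv2.imwrite("pics/a1.png",np.hstack([c(S,235,125),c(T,190,196)]))
p=np.array(readout.get_obs()["ee_pos"]);print(p,[proj((p[0],p[1],p[2]-z),KS,ES).round(1).tolist() for z in(163,191,230)])
E
```

```text
[534.0865669  168.98596133 309.42430133] [[265.9, 143.7], [265.8, 153.1], [265.7, 165.5]]
```

View pics/a1.png

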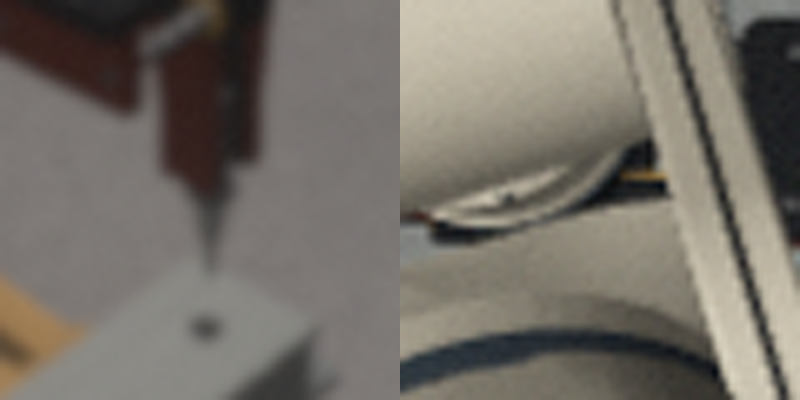

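In the scene crop the tip is near full-frame pixel (266.6,165.5), about 9 px directly above the left hole at (265.9,174.2). I'll lower it into the plate hole and then feel for the wall.

Request:
step_arm(targets=[[[-0.02, 0.01, -0.3, 0, 0, 0, 0], [0, 0, -0.16, 0, 0, 0, 0], [0, 0, -0.08, 0, 0, 0, 0], [0, 0, 0, 0, 0, 0, 0], [0, 0, 0, 0, 0, 0, 0]]])

```text
t: 5.28
ee_pos: [533.5, 170.3, 282.8]
orientation: [-3.141, 0.057, -0.001]
ft_force: [-0.2, -0.1, -0.7]
width: 13.3
grasp_force: 30.0
```

Request:
step_arm(targets=[[[0, 0, -0.03, 0, 0, 0, 0], [0, 0, -0.03, 0, 0, 0, 0], [0, 0, -0.03, 0, 0, 0, 0], [0, 0, 0, 0, 0, 0, 0], [0, 0, 0, 0, 0, 0, 0]]])

```text
t: 5.9
ee_pos: [533.3, 170.3, 278.2]
orientation: [3.141, -0.057, 0.0]
ft_force: [-0.4, -0.1, -1.1]
width: 13.3
grasp_force: 30.0
```

Request:
step_arm(targets=[[[0, 0.03, 0, 0, 0, 0, 0], [0, 0.02, 0, 0, 0, 0, 0], [0, 0.02, 0, 0, 0, 0, 0], [0, 0, 0, 0, 0, 0, 0], [0, 0, 0, 0, 0, 0, 0]]])

```text
t: 6.52
ee_pos: [533.3, 173.8, 278.2]
orientation: [-3.141, 0.057, 0.0]
ft_force: [0.2, -0.3, -0.3]
width: 13.7
grasp_force: 30.0
```

Request:
step_arm(targets=[[[0, 0.01, 0, 0, 0, 0, 0], [0, 0.01, 0, 0, 0, 0, 0], [0, 0, 0, 0, 0, 0, 0], [0, 0, 0, 0, 0, 0, 0], [0, 0, 0, 0, 0, 0, 0]]])

```text
t: 7.15
ee_pos: [533.3, 174.8, 278.2]
orientation: [-3.141, 0.057, -0.0]
ft_force: [-0.9, 0.6, -0.2]
width: 13.2
grasp_force: 30.0
```

Request:
step_arm(targets=[[[0, 0.01, 0, 0, 0, 0, 0], [0, 0.01, 0, 0, 0, 0, 0], [0, 0, 0, 0, 0, 0, 0], [0, 0, 0, 0, 0, 0, 0], [0, 0, 0, 0, 0, 0, 0]]])

```text
t: 7.78
ee_pos: [533.3, 175.6, 278.1]
orientation: [3.141, -0.057, -0.0]
ft_force: [0.0, -3.6, -1.0]
width: 13.5
grasp_force: 30.0
```

Request:
step_arm(targets=[[[0, -0.02, 0, 0, 0, 0, 0], [0, 0, -0.02, 0, 0, 0, 0], [0, 0, -0.02, 0, 0, 0, 0], [0, 0, -0.02, 0, 0, 0, 0], [0, 0, 0, 0, 0, 0, 0]]])

```text
t: 8.4
ee_pos: [533.3, 174.9, 275.0]
orientation: [-3.141, 0.057, 0.0]
ft_force: [0.7, 0.6, 0.0]
width: 13.6
grasp_force: 30.0
```

Request:
step_arm(targets=[[[0, 0, -0.01, 0, 0, 0, 0], [0, 0, -0.01, 0, 0, 0, 0], [0, 0, 0, 0, 0, 0, 0], [0, 0, 0, 0, 0, 0, 0], [0, 0, 0, 0, 0, 0, 0]]])

```text
t: 9.02
ee_pos: [533.3, 174.8, 274.2]
orientation: [-3.141, 0.057, 0.0]
ft_force: [0.2, -0.4, -0.5]
width: 13.5
grasp_force: 30.0
```

Request:
step_arm(targets=[[[0, 0, -0.01, 0, 0, 0, 0], [0, 0, -0.02, 0, 0, 0, 0], [0, 0, 0, 0, 0, 0, 0], [0, 0, 0, 0, 0, 0, 0], [0, 0, 0, 0, 0, 0, 0]]])

```text
t: 9.65
ee_pos: [533.3, 174.8, 272.7]
orientation: [-3.141, 0.057, -0.0]
ft_force: [-0.0, 0.4, -0.7]
width: 13.7
grasp_force: 30.0
```

Request:
step_arm(targets=[[[0, 0, -0.02, 0, 0, 0, 0], [0, 0, -0.02, 0, 0, 0, 0], [0, 0, 0, 0, 0, 0, 0], [0, 0, 0, 0, 0, 0, 0], [0, 0, 0, 0, 0, 0, 0]]])

```text
t: 10.28
ee_pos: [533.3, 174.8, 270.7]
orientation: [-3.141, 0.057, 0.0]
ft_force: [-0.1, -0.7, -1.5]
width: 13.4
grasp_force: 30.0
```

Request:
step_arm(targets=[[[0, -0.02, 0, 0, 0, 0, 0], [0, -0.02, 0, 0, 0, 0, 0], [0, -0.02, 0, 0, 0, 0, 0], [0, -0.01, 0, 0, 0, 0, 0], [0, 0, 0, 0, 0, 0, 0]]])

```text
t: 10.9
ee_pos: [533.4, 171.6, 270.7]
orientation: [-3.14, 0.058, -0.0]
ft_force: [-0.2, 4.6, -0.7]
width: 13.5
grasp_force: 30.0
```

Request:
step_arm(targets=[[[0, -0.01, -0.02, 0, 0, 0, 0], [0, 0, -0.03, 0, 0, 0, 0], [0, 0, -0.03, 0, 0, 0, 0], [0, 0, 0, 0, 0, 0, 0], [0, 0, 0, 0, 0, 0, 0]]])

```text
t: 11.52
ee_pos: [533.7, 171.1, 266.9]
orientation: [-3.14, 0.057, -0.002]
ft_force: [1.0, 4.3, -0.8]
width: 13.3
grasp_force: 30.0
```

Request:
step_arm(targets=[[[0, 0, -0.03, 0, 0, 0, 0], [0, 0, -0.03, 0, 0, 0, 0], [0, 0, -0.02, 0, 0, 0, 0], [0, 0, 0, 0, 0, 0, 0], [0, 0, 0, 0, 0, 0, 0]]])

```text
t: 12.15
ee_pos: [533.6, 171.0, 262.8]
orientation: [-3.141, 0.057, -0.002]
ft_force: [0.5, 4.7, 1.3]
width: 13.0
grasp_force: 30.0
```

Request:
step_arm(targets=[[[0, 0, -0.02, 0, 0, 0, 0], [0, 0, -0.02, 0, 0, 0, 0], [0, 0, -0.02, 0, 0, 0, 0], [0, 0, 0, 0, 0, 0, 0], [0, 0, 0, 0, 0, 0, 0]]])

```text
t: 12.78
ee_pos: [533.6, 171.0, 259.9]
orientation: [-3.141, 0.057, -0.001]
ft_force: [-1.0, 5.1, 2.3]
width: 13.8
grasp_force: 30.0
```

Request:
step_arm(targets=[[[0, 0, -0.02, 0, 0, 0, 0], [0, 0, -0.02, 0, 0, 0, 0], [0, 0, 0, 0, 0, 0, 0], [0, 0, 0, 0, 0, 0, 0], [0, 0, 0, 0, 0, 0, 0]]])

```text
t: 13.4
ee_pos: [533.4, 170.8, 257.8]
orientation: [-3.141, 0.057, -0.001]
ft_force: [0.2, 5.0, 3.3]
width: 13.4
grasp_force: 30.0
```

Request:
step_arm(targets=[[[0, 0, -0.01, 0, 0, 0, 0], [0, 0, -0.01, 0, 0, 0, 0], [0, 0, -0.01, 0, 0, 0, 0], [0, 0, 0, 0, 0, 0, 0], [0, 0, 0, 0, 0, 0, 0]]])

```text
t: 14.02
ee_pos: [533.3, 170.7, 256.1]
orientation: [3.141, -0.057, -0.0]
ft_force: [0.5, 4.9, 3.1]
width: 13.3
grasp_force: 30.0
```

Request:
step_arm(targets=[[[0, 0, -0.02, 0, 0, 0, 0], [0, 0, -0.02, 0, 0, 0, 0], [0, 0, 0, 0, 0, 0, 0], [0, 0, 0, 0, 0, 0, 0], [0, 0, 0, 0, 0, 0, 0]]])

```text
t: 14.65
ee_pos: [533.3, 170.7, 254.0]
orientation: [3.141, -0.057, -0.0]
ft_force: [1.0, 5.4, 2.3]
width: 13.0
grasp_force: 30.0
```

Request:
step_arm(targets=[[[0, 0, -0.02, 0, 0, 0, 0], [0, 0, -0.02, 0, 0, 0, 0], [0, 0, -0.02, 0, 0, 0, 0], [0, 0, 0, 0, 0, 0, 0], [0, 0, 0, 0, 0, 0, 0]]])

```text
t: 15.28
ee_pos: [533.3, 170.7, 251.0]
orientation: [3.141, -0.057, -0.0]
ft_force: [0.5, 4.5, 1.7]
width: 13.6
grasp_force: 30.0
```

Request:
step_arm(targets=[[[0, 0, -0.02, 0, 0, 0, 0], [0, 0, -0.02, 0, 0, 0, 0], [0, 0, -0.02, 0, 0, 0, 0], [0, 0, 0, 0, 0, 0, 0], [0, 0, 0, 0, 0, 0, 0]]])

```text
t: 15.9
ee_pos: [533.2, 170.7, 247.8]
orientation: [3.141, -0.057, -0.001]
ft_force: [0.7, 5.2, 1.3]
width: 13.5
grasp_force: 30.0
```

Request:
step_arm(targets=[[[0, 0, -0.02, 0, 0, 0, 0], [0, 0, -0.02, 0, 0, 0, 0], [0, 0, -0.01, 0, 0, 0, 0], [0, 0, 0, 0, 0, 0, 0], [0, 0, 0, 0, 0, 0, 0]]])

```text
t: 16.52
ee_pos: [533.2, 170.8, 245.5]
orientation: [3.141, -0.057, -0.0]
ft_force: [0.8, 4.7, 0.2]
width: 13.4
grasp_force: 30.0
```

Request:
step_arm(targets=[[[0, 0, -0.01, 0, 0, 0, 0], [0, 0, -0.01, 0, 0, 0, 0], [0, 0, 0, 0, 0, 0, 0], [0, 0, 0, 0, 0, 0, 0], [0, 0, 0, 0, 0, 0, 0]]])

```text
t: 17.15
ee_pos: [533.3, 170.8, 244.6]
orientation: [3.141, -0.057, -0.0]
ft_force: [0.0, 5.1, 1.0]
width: 13.4
grasp_force: 30.0
```

Request:
step_arm(targets=[[[0, 0, -0.01, 0, 0, 0, 0], [0, 0, -0.01, 0, 0, 0, 0], [0, 0, 0, 0, 0, 0, 0], [0, 0, 0, 0, 0, 0, 0], [0, 0, 0, 0, 0, 0, 0]]])

```text
t: 17.77
ee_pos: [533.3, 170.8, 244.3]
orientation: [-3.141, 0.057, -0.0]
ft_force: [-2.3, 4.4, 8.4]
width: 14.0
grasp_force: 30.0
```

The collar is seated: contact came at TCP z 244.3, the same grip height as in the rack. Now I'll release the drift and rise.

Request:
step_arm(targets=[[[0, 0, 0.01, 0, 0, 0, 0.45], [0, 0, 0, 0, 0, 0, 0.45], [0, 0, 0, 0, 0, 0, 0.45], [0, 0, 0, 0, 0, 0, 0.45], [0, 0, 0.4, 0, 0, 0, 0.45]]])

```text
t: 18.4
ee_pos: [532.7, 170.5, 263.0]
orientation: [3.14, -0.057, -0.005]
ft_force: [0.7, -0.0, -1.1]
width: 39.7
grasp_force: 0.0
```

Request:
step_arm(targets=[[[0, 0, 0.8, 0, 0, 0, 0.45], [0, -0.9, 0.1, 0, 0, 0, 0.45], [0, -1, 0, 0, 0, 0, 0.45], [0, -1, 0, 0, 0, 0, 0.45], [0, -1, 0, 0, 0, 0, 0.45]]])

```text
t: 19.02
ee_pos: [533.1, -25.7, 309.3]
orientation: [3.141, -0.057, 0.0]
ft_force: [0.2, 0.3, 0.2]
width: 39.3
grasp_force: 0.0
```

Request:
step_arm(targets=[[[0, -1, 0, 0, 0, 0, 0.45], [0, -1, 0, 0, 0, 0, 0.45], [0, -1, 0, 0, 0, 0, 0.45], [0, -0.82, 0, 0, 0, 0, 0.45], [0, 0, 0, 0, 0, 0, 0.45]]])

```text
t: 19.65
ee_pos: [533.1, -217.7, 309.1]
orientation: [3.14, -0.063, 0.001]
ft_force: [0.4, -0.7, -0.4]
width: 39.6
grasp_force: 0.0
```

```bash
python3 - <<'E'
from h import *
S,KS,ES=grab("scene",2);T,K,E=grab("top",3)
c=lambda I,x,y:cv2.resize(I[y:y+60,x:x+80][:,:,::-1].astype(np.uint8),(400,300),interpolation=cv2.INTER_CUBIC)
cv2.imwrite("pics/a2.png",np.hstack([c(S,212,145),c(T,200,196)]))
for y in range(222,230):print(T[y,253:267].mean(1).astype(int))
p=readout.get_obs()["ee_pos"];print(p)
E
```

```text
[157 154 155 155 154 148 145 149 154 156 155 155 153 154]
[152 153 154 153 141 119 108 116 140 153 153 153 153 152]
[153 154 151 143 136 127 126  94 114 145 154 152 152 153]
[158 155 159 133 137 146 144 133 113 140 156 155 154 154]
[157 155 157 132 138 150 151 151 123 141 155 155 154 153]
[157 157 156 138 142 146 149 151 139 148 154 153 154 155]
[159 156 156 156 147 139 141 149 154 155 156 155 157 156]
[156 157 155 155 155 156 155 154 157 157 154 154 154 153]
[ 533.27752978 -214.08532684  309.06953161]
```

View pics/a2.png

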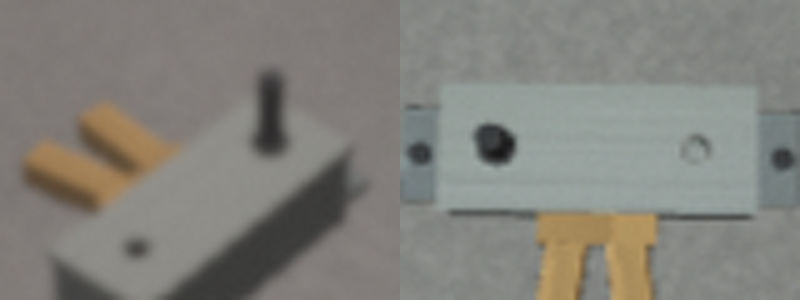

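The drift stands upright at about full-frame pixel (219,225), and the right hole now shows bright bench through it, so the bar is in line. Now I'll pick up the bolt.

Request:
step_arm(targets=[[[0.03, -0.03, -0.5, 0, 0, 0, 0.45], [0, 0, -0.5, 0, 0, 0, 0.45], [0, 0, -0.37, 0, 0, 0, 0.45], [0, 0, 0, 0, 0, 0, 0.45], [0, 0, 0, 0, 0, 0, 0]]])

```text
t: 20.52
ee_pos: [535.2, -216.6, 241.2]
orientation: [3.141, -0.057, 0.001]
ft_force: [-0.2, -0.1, 0.5]
width: 32.9
grasp_force: 0.0
```

Request:
step_arm(targets=[[[0, 0, 0, 0, 0, 0, 0], [0, 0, 0, 0, 0, 0, 0], [0, 0, 0, 0, 0, 0, 0], [0, 0, 0, 0, 0, 0, 0], [0, 0, 0, 0, 0, 0, 0]]])

```text
t: 21.15
ee_pos: [535.1, -216.9, 241.5]
orientation: [3.141, -0.058, 0.002]
ft_force: [-1.0, 0.6, 6.6]
width: 17.8
grasp_force: 30.0
```

Request:
step_arm(targets=[[[0, 0, 0.7, 0, 0, 0, 0], [0, 0, 0.5, 0, 0, 0, 0], [0, 0.7, 0, 0, 0, 0, 0], [0, 0.9, 0, 0, 0, 0, 0], [-0.05, 0.9, 0, 0, 0, 0, 0]]])

```text
t: 21.78
ee_pos: [532.1, -90.7, 300.7]
orientation: [3.141, -0.059, 0.0]
ft_force: [0.1, -0.2, -1.8]
width: 17.5
grasp_force: 30.0
```

Request:
step_arm(targets=[[[-0.05, 0.9, 0, 0, 0, 0, 0], [0, 0.9, 0, 0, 0, 0, 0], [0, 0.9, 0, 0, 0, 0, 0], [0, 0.55, 0, 0, 0, 0, 0], [0, 0, 0, 0, 0, 0, 0]]])

```text
t: 22.4
ee_pos: [529.6, 72.2, 300.6]
orientation: [3.141, -0.053, -0.0]
ft_force: [-0.2, 0.0, -1.2]
width: 17.0
grasp_force: 30.0
```

Request:
step_arm(targets=[[[0, 0, -0.2, 0, 0, 0, 0], [0, 0, -0.1, 0, 0, 0, 0], [0, 0, 0, 0, 0, 0, 0], [0, 0, 0, 0, 0, 0, 0], [0, 0, 0, 0, 0, 0, 0]]])

```text
t: 23.02
ee_pos: [529.9, 70.5, 285.8]
orientation: [-3.141, 0.058, -0.001]
ft_force: [-0.0, -0.8, -1.0]
width: 17.8
grasp_force: 30.0
```

Request:
step_arm(targets=[[[0, 0, -0.2, 0, 0, 0, 0], [0, 0, -0.1, 0, 0, 0, 0], [0, 0, 0, 0, 0, 0, 0], [0, 0, -0.02, 0, 0, 0, 0], [0, 0, 0, 0, 0, 0, 0]]])

```text
t: 23.65
ee_pos: [529.9, 70.8, 269.7]
orientation: [-3.141, 0.057, -0.0]
ft_force: [0.5, 0.1, -2.1]
width: 17.1
grasp_force: 30.0
```

Request:
step_arm(targets=[[[0, 0, -0.02, 0, 0, 0, 0], [0, 0, -0.01, 0, 0, 0, 0], [0, 0, 0, 0, 0, 0, 0], [0, 0, 0, 0, 0, 0, 0], [0, 0, 0, 0, 0, 0, 0]]])

```text
t: 24.28
ee_pos: [529.8, 70.8, 268.2]
orientation: [-3.141, 0.057, -0.0]
ft_force: [-0.1, 0.2, -0.6]
width: 17.8
grasp_force: 30.0
```

Request:
step_arm(targets=[[[0, 0, -0.01, 0, 0, 0, 0], [0, 0, -0.01, 0, 0, 0, 0], [0, 0, -0.01, 0, 0, 0, 0], [0, 0, 0, 0, 0, 0, 0], [0, 0, 0, 0, 0, 0, 0]]])

```text
t: 24.9
ee_pos: [529.8, 70.8, 266.7]
orientation: [-3.141, 0.057, -0.0]
ft_force: [0.3, -0.4, -1.2]
width: 17.9
grasp_force: 30.0
```

Request:
step_arm(targets=[[[0, 0, -0.01, 0, 0, 0, 0], [0, 0, -0.02, 0, 0, 0, 0], [0, 0, -0.02, 0, 0, 0, 0], [0, 0, 0, 0, 0, 0, 0], [0, 0, 0, 0, 0, 0, 0]]])

```text
t: 25.52
ee_pos: [529.8, 70.8, 264.1]
orientation: [-3.141, 0.057, 0.0]
ft_force: [0.2, 0.5, -1.0]
width: 17.6
grasp_force: 30.0
```

Bolt's shank is in the plate hole without contact. Its end should reach the bar at about TCP z 262.

Request:
step_arm(targets=[[[0, 0, -0.01, 0, 0, 0, 0], [0, 0, -0.01, 0, 0, 0, 0], [0, 0, -0.01, 0, 0, 0, 0], [0, 0, -0.01, 0, 0, 0, 0], [0, 0, 0, 0, 0, 0, 0]]])

```text
t: 26.15
ee_pos: [529.8, 70.8, 262.1]
orientation: [-3.141, 0.057, 0.0]
ft_force: [-0.0, -0.4, -1.3]
width: 17.5
grasp_force: 30.0
```

Request:
step_arm(targets=[[[0, 0, -0.01, 0, 0, 0, 0], [0, 0, -0.01, 0, 0, 0, 0], [0, 0, -0.01, 0, 0, 0, 0], [0, 0, 0, 0, 0, 0, 0], [0, 0, 0, 0, 0, 0, 0]]])

```text
t: 26.78
ee_pos: [529.8, 70.8, 260.7]
orientation: [-3.141, 0.057, 0.0]
ft_force: [0.1, 0.3, -1.5]
width: 17.5
grasp_force: 30.0
```

Request:
step_arm(targets=[[[0, 0, -0.02, 0, 0, 0, 0], [0, 0, -0.02, 0, 0, 0, 0], [0, 0, -0.02, 0, 0, 0, 0], [0, 0, 0, 0, 0, 0, 0], [0, 0, 0, 0, 0, 0, 0]]])

```text
t: 27.4
ee_pos: [529.8, 70.8, 257.7]
orientation: [-3.141, 0.057, -0.0]
ft_force: [0.0, -0.1, -1.3]
width: 17.4
grasp_force: 30.0
```

Request:
step_arm(targets=[[[0, 0, -0.03, 0, 0, 0, 0], [0, 0, -0.03, 0, 0, 0, 0], [0, 0, -0.03, 0, 0, 0, 0], [0, 0, 0, 0, 0, 0, 0], [0, 0, 0, 0, 0, 0, 0]]])

```text
t: 28.02
ee_pos: [529.8, 70.8, 253.2]
orientation: [-3.141, 0.057, 0.0]
ft_force: [-0.3, -0.3, -2.4]
width: 17.3
grasp_force: 30.0
```

Request:
step_arm(targets=[[[0, 0, -0.03, 0, 0, 0, 0], [0, 0, -0.03, 0, 0, 0, 0], [0, 0, -0.02, 0, 0, 0, 0], [0, 0, -0.02, 0, 0, 0, 0], [0, 0, 0, 0, 0, 0, 0]]])

```text
t: 28.65
ee_pos: [529.8, 70.8, 248.1]
orientation: [3.141, -0.057, -0.0]
ft_force: [0.3, -0.4, -1.9]
width: 16.9
grasp_force: 30.0
```

Request:
step_arm(targets=[[[0, 0, -0.02, 0, 0, 0, 0], [0, 0, -0.01, 0, 0, 0, 0], [0, 0, -0.01, 0, 0, 0, 0], [0, 0, 0, 0, 0, 0, 0], [0, 0, 0, 0, 0, 0, 0]]])

```text
t: 29.28
ee_pos: [529.8, 70.8, 246.2]
orientation: [-3.141, 0.057, -0.0]
ft_force: [-0.5, -0.0, -0.6]
width: 17.6
grasp_force: 30.0
```

Request:
step_arm(targets=[[[0, 0, -0.01, 0, 0, 0, 0], [0, 0, -0.01, 0, 0, 0, 0], [0, 0, 0, 0, 0, 0, 0], [0, 0, 0, 0, 0, 0, 0], [0, 0, 0, 0, 0, 0, 0]]])

```text
t: 29.9
ee_pos: [529.9, 70.8, 245.5]
orientation: [-3.141, 0.057, -0.0]
ft_force: [-2.3, 0.3, 6.6]
width: 17.1
grasp_force: 30.0
```

The bolt is seated: contact came at TCP z 245.5, as predicted. Now release and rise.

Request:
step_arm(targets=[[[0, 0, 0.01, 0, 0, 0, 0.45], [0, 0, 0, 0, 0, 0, 0.45], [0, 0, 0, 0, 0, 0, 0.45], [0, 0, 0, 0, 0, 0, 0.45], [0, 0, 0.4, 0, 0, 0, 0.45]]])

```text
t: 30.52
ee_pos: [529.2, 70.7, 264.7]
orientation: [3.141, -0.057, -0.005]
ft_force: [-0.5, 0.0, -0.0]
width: 39.7
grasp_force: 0.0
```

Request:
step_arm(targets=[[[0, 0, 0.8, 0, 0, 0, 0.45], [0, -0.7, 0.3, 0, 0, 0, 0.45], [0, -1, 0, 0, 0, 0, 0.45], [0, -1, 0, 0, 0, 0, 0.45], [0, -1, 0, 0, 0, 0, 0.45]]])

```text
t: 31.15
ee_pos: [529.7, -115.7, 320.8]
orientation: [3.141, -0.057, 0.001]
ft_force: [0.1, 0.6, 0.1]
width: 39.3
grasp_force: 0.0
```

```bash
python3 - <<'E'
from h import *
S,KS,ES=grab("scene",2);T,K,E=grab("top",2)
c=lambda I,x,y:cv2.resize(I[y:y+60,x:x+80][:,:,::-1].astype(np.uint8),(400,300),interpolation=cv2.INTER_CUBIC)
cv2.imwrite("pics/a3.png",np.hstack([c(S,212,145),c(T,200,196)]))
o=readout.get_obs();print(o["ee_pos"],o["ft_force"],o["width"])
E
```

```text
[ 529.61774335 -114.89942816  320.54753726] [-0.24136664 -0.1888797  -0.4597934 ] 39.47782491282099
```

View pics/a3.png

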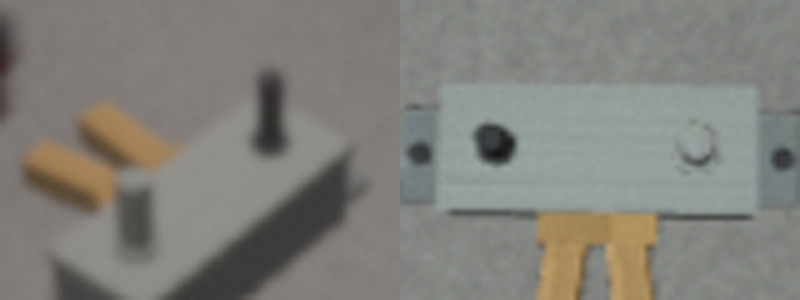

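Both stand upright and home: the drift at about (219,225) and the bolt at about (259,225) in the top view. The gripper is clear.

```bash
python3 -c "
from workcell import ctrl
print(ctrl.close_job())"
```

```text
the job is handed in; nothing more can be done
None
```

The drift is home in the left (+y) hole with the nut bar drawn into line, the bolt is fully home in the right hole, both are released, and the job is handed in; the hand-in returned no verdict.

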